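# Pull the bench tension gauge to its check mark

### The arm

A 7-joint arm with a two-finger parallel gripper is mounted at the origin on the work surface. World frame = base frame: x ahead of the robot, y to its left, z up, the work surface at z = 0. Lengths are in m, angles in rad, forces in N, time in s.
With the tool pointing down it reaches from about 0.35 to 0.9 m from the base axis. Payload 8.1 kg.
Tool frame: the origin (TCP) lies at the very end of the fingers, on their centre line; the grasp point (between the pads) lies 19 mm behind it (grasp_offset is the distance from the TCP to the grasp point, in m); x points along the fingers, y is the direction in which the jaws open and shut, and the axes are right-handed (so a half turn about x gives the same grasp; the last joint's range is limited). The gripper opens to 92 mm and grips with 3 to 60 N. Pads are 19 mm wide; open, the fingers measure 130 mm over their backs; the gripper's body (75 mm by 190 mm) begins 47 mm behind the grasp point.
Start: joints at [1.183, 0.434, 0.025, 1.573, -0.012, 1.134, -0.075], TCP at [0.176, -0.6, 0.227] pointing down, gripper open.
Joint ranges: [-2.62, 2.62], [-0.44, 2.09], [-1.27, 1.32], [0.08, 2.57], [-1.32, 4.46], [0.12, 2], [-2.74, 2.74]. Speed limits (rad/s): [2.22, 2.22, 3.01, 3.01, 3.14, 3.14, 3.14].

### API

Orientations are given as a unit quaternion [w, x, y, z].
In Python, from cell import * gives the robot as it stands.
- The arm moves only by the tool servo_tool, never from a script. Its argument "motion" is a list of rows, each a list of 3 entries, a list of its own where there are three numbers: the shift along the tool's x, y, z each as a share of 30 mm, from -1 to 1, then the turn, a rotation vector about the tool's x, y, z each as a share of 0.15 rad, from -1 to 1, then the closure, from -1 (fully open) to 1 (shut). In form: [[[x, y, z], [wx, wy, wz], hand], ...]. A call has 1 to 10 rows; each row shifts and turns the commanded pose from where the row before left it, along the tool's axes as they then stand; what a row does not reach is not made up. A row lasts 1/8 s, in which the tool goes at most 62.5 mm and 10.7 degrees, less where a joint would pass 70% of its speed; a pose out of reach is approached as far as the arm can. A call with a number of a shift or a turn outside -1 to 1 is refused whole. A call with a gripper value outside its range is refused whole. The fingers move at their own pace and stop on an object; "squeeze" is the grip in N (left out, the last holds). Time passes only in rows, so rows that do not move let the fingers close. It gives the time, the measured TCP pose, the force and the opening at its end, in the units of the state.
- read_state(): the state, without advancing time (a new reading comes with each control period).
- camera(name): name is "scene" or "top"; returns the picture (480x640x3 uint8, red, green, blue); there is no depth.
- camera_params(name): a dict with "vertical_fov" (degrees; the focal length in pixels is half the picture's height over the tangent of half this angle, whatever the lens; pixels are square), "cx", "cy" (the principal point, pixels), "k1" (the pictures are not rectified: a ray, as slopes to the right and down, at radius r is drawn at 1 + k1 r^2 times it, then the intrinsics apply), "R" (3x3) and "t" (3): a world point X has camera coordinates R X + t. Camera axes: x right, y down, z forward; pixel columns grow to the right and rows downward; lengths in m; the calibration is good to about 2 mm. A picture is of the moment at which its call begins. camera_params takes no time and is no camera call.
- close_job(): hands the job in, once; it reports no verdict.
The state is a dict: "time_s": time; "joint_pos": joint angles; "dq": joint speeds; "tau": joint torques, N m; "tool_pos": TCP position; "orientation": TCP orientation; "wrist_force": force on the tool from outside, world axes, zero at the start; "torque": the same for the moment, N m; "finger_gap": opening from 0.0 (shut) to 1.0 (fully open).
Only numpy, scipy, OpenCV 4.12 (cv2) and the standard library are available. Lean on these libraries where they do the work, as an engineer would, in place of code of your own. Each camera call takes 0.05 s, during which the arm holds its last target.

### The job

Check the pull gauge on the bench: swing its keeper arm out from in front of the rubber tab until the arm stands square to the green beam, pointing to the robot's side, and leave it there. Then take the tab under the beam, draw it out through the slack and against the spring until its pointer stands on the wide dark line of the scale, hold it on the line for two seconds, and ease it all the way back in before letting go, so that it never snaps back. Leave the oil can, spanner and tin where they are.

Things in the scene. Friction and masses are not known exactly. Their poses are not given: they have to be found in the camera images.
- housing: Aluminium gauge box 150 x 56 x 50 mm on a rail. Origin: centre of its mouth face (robot side), 90 mm above table; x points from mouth into the box, away from the robot, z up. It can slide 25 mm along -x until a bolt head at its rear stops it (drag 1 N) and starts somewhere in that slack: pulling the tab first drags the box along, only then does the spring stretch.
- slide: Rubber pull tab 32 (x) x 14 (y, pinch here) x 40 mm high on a 10 mm rod out of the mouth. Origin: its centre, 90 mm above table; axes as housing. Home: at x = -45 mm in the housing frame; draws out along -x, at most 85 mm; on the line when drawn 55 mm (x = -100). Spring 4.5 N at home plus 180 N/m: 14.4 N on the line; damping 15 N s/m. Let go far from home, it snaps back.
- scale_line (a point): Centre of the wide dark line (4 mm) across the white scale plate, which is 60 mm wide, 45 mm above the table, moves with the housing and runs below the tab to 150 mm before the mouth. The line is 116 mm before the mouth. The thin steel pointer leaf under the tab's front face (16 mm before the tab's centre) must stand on it. Short ticks lie every 10 mm.
- beam_edge (a point): Middle of the lower front edge of the green steel beam, 150 mm above the table. The beam, 30 x 30 mm, 440 mm long along the housing's y, crosses above and 14 to 26 mm behind the tab's centre at home, so nothing fits straight down on the tab: come tilted, fingers pointing down and forward under the beam. Its posts, 180 mm high, stand 205 mm to either side.
- keeper (a joint): Angle of the keeper arm (rad): 0 = parallel to the beam, across the front of the tab; grows as it swings to the robot side; 1.571 = square to the beam, along the housing's -x, above a dark line on the board; stop at 2.0. Starts at 0 to 0.25 and stays where it is left (friction 0.08 N m).
- keeper_knob (a point): On the axis of the black upright knob, 20 mm across, at the keeper arm's end; 130 mm above table (knob spans 97 to 145 mm), 120 mm from the hinge axis. The arm below is a steel bar 14 mm wide, top 97 mm above table.
- keeper_hinge (a point): On the keeper's upright hinge axis, 130 mm above table (its post ends at 97 mm). At angle 0 the knob lies from here along the housing's -y; seen from above the arm opens clockwise.
- oil_can: Grey can, 60 mm across, 130 mm high, bystander beside the gauge board; origin at the centre of its underside.
- spanner: Steel spanner 140 mm long lying on the gauge board, bystander; origin near its middle.
- tin: Open steel tin 76 mm across, 70 mm high, bystander on the table; origin at the centre of its underside.

How it is judged:
By the outcome, as a careful person would: the job done as asked, in the order asked, and still so for the second after the job is handed in, with the robot touching nothing.
It also fails if it takes over 66 s, if anything falls off the work surface, if the arm or the gripper's body presses on something with over 40 N, if the wrist force passes 120 N, or if a joint passes its speed limit or range.

## Working session

There is one attempt and no reset: what is moved stays moved. The work goes in short steps, Python scripts to look and compute and a tool call to move; the robot and the scene stay as the last step left them, time stands still between calls to the robot, and variables do not carry over. Pictures are saved under pics/ and viewed, and the job is handed in when it is done.

Besides the shell and the picture viewer there is one more tool, called after "Emit:" as name(argument=value, ...) on one line, values as JSON. servo_tool: Moves the arm, as the interface text tells. Shift numbers are shares of 30 mm and turn numbers shares of 0.15 rad, none past 1 either way. Its arguments: {"type":"object","properties":{"motion":{"type":"array","items":{"type":"array"}},"squeeze":{"type":"number"}},"required":["motion"]}

```bash
ls; mkdir -p pics; python3 - <<'E'
from cell import *
import cv2
print(read_state())
for n in("scene","top"):
    im=camera(n); cv2.imwrite(f"pics/{n}0.png",cv2.cvtColor(im,cv2.COLOR_RGB2BGR))
    print(n,camera_params(n))
E
```

```text
pics
{'time_s': 0.0, 'joint_pos': array([ 1.18343834,  0.4352126 ,  0.02498271,  1.57413149, -0.01159505,
        1.13399663, -0.07509089]), 'dq': array([-1.51987845e-04,  6.24521013e-04,  3.78625183e-04,  1.17339501e-04,
        2.10035436e-05, -4.49665402e-04, -7.35028580e-05]), 'tau': array([-7.57883881e-04, -6.67857599e+01,  9.84205417e-01, -3.14459109e+01,
       -6.06827508e-02,  4.27945016e-02,  1.99574233e-04]), 'tool_pos': array([ 0.17536553, -0.59934074,  0.22593824]), 'orientation': array([-0.09976282, -0.69982112, -0.10086436,  0.70008868]), 'wrist_force': array([-0.26100308, -0.12145603, -0.23715302]), 'torque': array([ 0.06021676, -0.00643907,  0.0075498 ]), 'finger_gap': 1.0025950112289426}
scene {'vertical_fov': 49.56266567527032, 'cx': 312.6996093343265, 'cy': 244.16752727864457, 'k1': -0.045089769565182486, 'R': array([[ 0.4254071 ,  0.90481115, -0.0185897 ],
       [ 0.49214765, -0.24852936, -0.83428044],
       [-0.75948633,  0.34575995, -0.55102684]]), 't': array([-0.28296745, -0.22719661,  1.59334251])}
top {'vertical_fov': 55.24242712037991, 'cx': 318.67147429818533, 'cy': 241.22875259914275, 'k1': -0.02681659479866034, 'R': array([[ 0.01110219, -0.99973251,  0.02028909],
       [-0.98615166, -0.01430459, -0.16522795],
       [ 0.16547399, -0.01817373, -0.98604669]]), 't': array([-0.00697238,  0.66628137,  1.0042597 ])}
```

View pics/scene0.png

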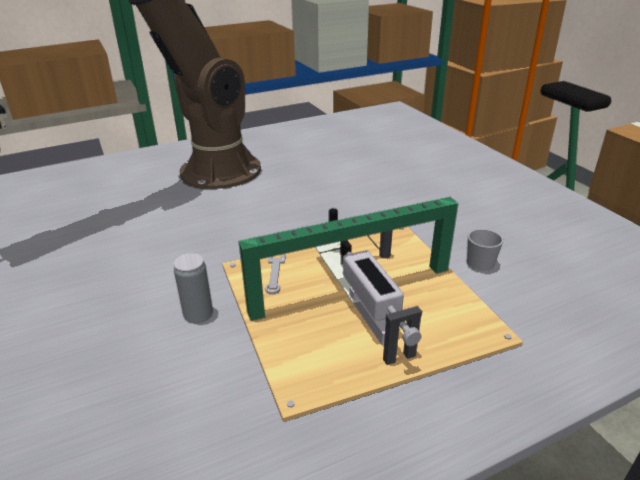

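View pics/top0.png

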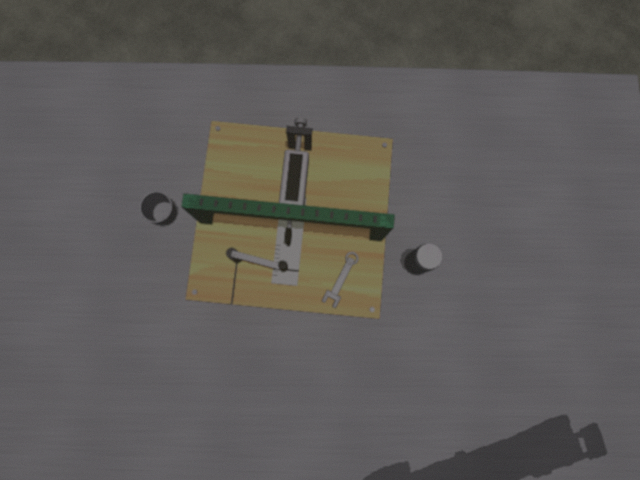

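The top view shows the hinge at about (233,253), knob (283,266), tab (288,236), beam from (185,203) to (393,222), spanner around (342,280) and the line's target mark from (235,260) to (233,303). I'll zoom in before measuring.

```bash
cat > h.py <<'E'
import numpy as np, cv2
from cell import *
def K(p):
    f=240/np.tan(np.radians(p["vertical_fov"])/2)
    return np.array([[f,0,p["cx"]],[0,f,p["cy"]],[0,0,1]])
def ray(n,uv):
    p=camera_params(n); R=np.array(p["R"]); t=np.array(p["t"])
    s=cv2.undistortPoints(np.array([[uv]],float),K(p),np.array([p["k1"],0,0,0,0.]))[0,0]
    d=R.T@np.array([s[0],s[1],1]); return -R.T@t,d/np.linalg.norm(d)
def onz(n,uv,z):
    c,d=ray(n,uv); return c+d*(z-c[2])/d[2]
def proj(n,X):
    p=camera_params(n); R=np.array(p["R"]); t=np.array(p["t"])
    return cv2.projectPoints(np.array([X],float).reshape(-1,1,3),cv2.Rodrigues(R)[0],t,K(p),np.array([p["k1"],0,0,0,0.]))[0].reshape(-1,2)
def snap(n,name,box=None,sc=1,gain=1):
    im=cv2.cvtColor(camera(n),cv2.COLOR_RGB2BGR); cv2.imwrite(f"pics/raw_{name}.png",im)
    if box: im=im[box[1]:box[3],box[0]:box[2]]
    im=cv2.resize(np.clip(im.astype(float)*gain,0,255).astype(np.uint8),None,fx=sc,fy=sc,interpolation=cv2.INTER_CUBIC)
    cv2.imwrite(f"pics/{name}.png",im)
E
python3 - <<'E'
import cv2,numpy as np
im=cv2.imread("pics/top0.png")[110:310,180:400]
cv2.imwrite("pics/top0z.png",cv2.resize(np.clip(im*1.8,0,255).astype(np.uint8),None,fx=3,fy=3,interpolation=cv2.INTER_CUBIC))
im=cv2.imread("pics/scene0.png")[190:370,230:450]
cv2.imwrite("pics/scene0z.png",cv2.resize(im,None,fx=3,fy=3,interpolation=cv2.INTER_CUBIC))
E
```

```text
(no output)
```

View pics/top0z.png

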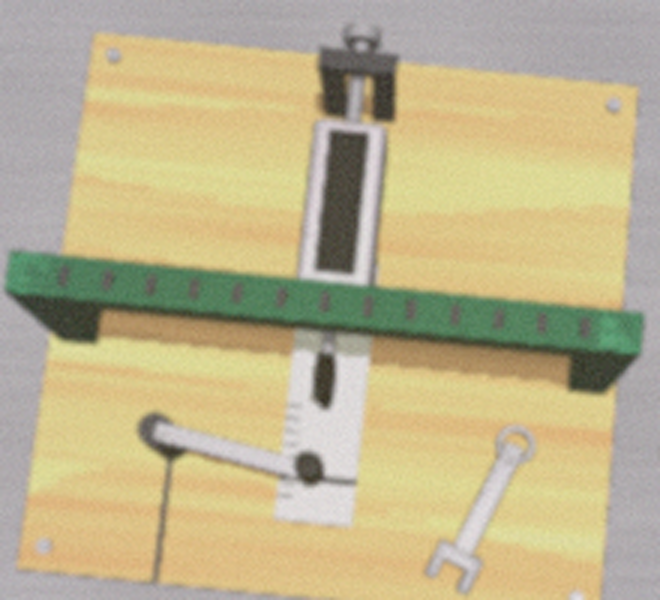

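View pics/scene0z.png

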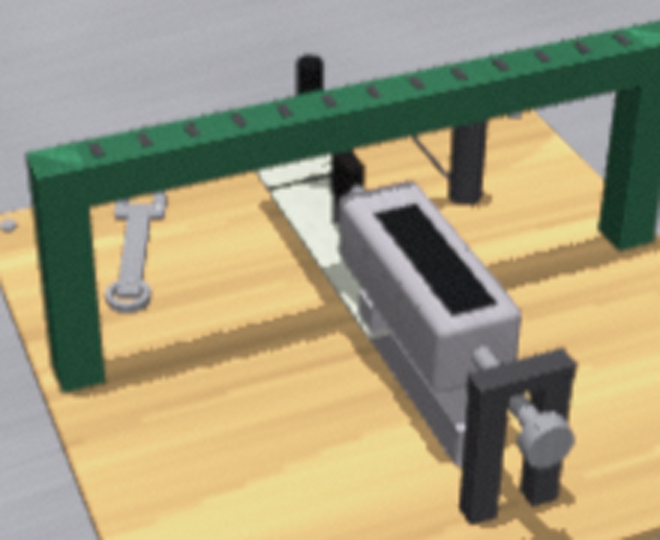

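```bash
python3 - <<'E'
from h import *
f=lambda a,z: onz("top",(180+a[0]/3-1/3,110+a[1]/3-1/3),z)
np.set_printoptions(precision=4,suppress=True)
P={}
for n,a,z in [("bLb",(10,252),.18),("bRb",(643,315),.18),("bLf",(8,288),.18),("bRf",(640,350),.18),
 ("pl_l0",(297,340),.045),("pl_l1",(275,518),.045),("pl_r0",(370,350),.045),("pl_r1",(352,526),.045),
 ("line_r",(356,482),.045),("line_l",(279,473),.045),("knob",(309,465),.145),("hinge",(156,428),.097),
 ("dl0",(172,455),.012),("dl1",(156,580),.012),("tabfront top",(322,405),.11),("tab r",(335,360),.11),("tab l",(316,360),.11)]:
    P[n]=f(a,z); print(n,P[n])
d=P["bLb"]-P["bRb"]; print("y yaw",np.degrees(np.arctan2(d[1],d[0]))-90,np.linalg.norm(d))
d=P["bLf"]-P["bRf"]; print("y yaw",np.degrees(np.arctan2(d[1],d[0]))-90)
for s in "lr":
    d=P[f"pl_{s}0"]-P[f"pl_{s}1"]; print(s,np.degrees(np.arctan2(d[1],d[0])))
d=P["dl0"]-P["dl1"]; print("dl",np.degrees(np.arctan2(d[1],d[0])))
d=P["knob"]-P["hinge"];print("keeper",np.degrees(np.arctan2(d[1],d[0])),np.linalg.norm(d[:2]))
# knob from scene: top at crop(311,60)
print(onz("scene",(230+310/3,190+62/3),.145))
E
```

```text
bLb [0.7409 0.285  0.18  ]
bRb [ 0.7033 -0.151   0.18  ]
bLf [0.7154 0.2848 0.18  ]
bRf [ 0.6787 -0.1486  0.18  ]
pl_l0 [0.7101 0.0957 0.045 ]
pl_l1 [0.5708 0.109  0.045 ]
pl_r0 [0.703  0.0385 0.045 ]
pl_r1 [0.5655 0.05   0.045 ]
line_r [0.5993 0.0475 0.045 ]
line_l [0.6055 0.1069 0.045 ]
knob [0.6005 0.078  0.145 ]
hinge [0.6318 0.1938 0.097 ]
dl0 [0.6222 0.1948 0.012 ]
dl1 [0.5236 0.2034 0.012 ]
tabfront top [0.6486 0.0717 0.11  ]
tab r [0.6821 0.0629 0.11  ]
tab l [0.6818 0.0768 0.11  ]
y yaw -4.932475371648394 0.4376598219316584
y yaw -4.849552087013848
l -5.449936305552923
r -4.771077270478304
dl -4.9832300309432895
keeper -105.11128595804585 0.11994221987525794
[0.6055 0.0784 0.145 ]
```

```bash
cat >> h.py <<'E'
from scipy.spatial.transform import Rotation as Ro
np.set_printoptions(precision=4,suppress=True)
def pose():
    s=read_state(); q=s["orientation"]; return s,np.array(s["tool_pos"]),Ro.from_quat([q[1],q[2],q[3],q[0]])
def go(target,Rt=None):
    s,p,R=pose()
    print("t",s["time_s"],"p",p,"F",s["wrist_force"],"gap",s["finger_gap"],"q",s["joint_pos"])
    print("shift(units, tool axes now)",R.inv().apply(np.array(target)-p)/.03)
    if Rt is not None: print("turn units",(R.inv()*Rt).as_rotvec()/.15)
    return p,R
E
python3 - <<'E'
from h import *
p,R=go([.601,.078,.2]); print(R.as_matrix())
print(onz("top",(428,257),.13),onz("top",(162,212),.07),onz("top",(342,280),.02))
E
```

```text
t 0.1 p [ 0.1754 -0.5994  0.226 ] F [ 0.1333 -0.0014  0.1174] gap 1.000279186002766 q [ 1.1834  0.4351  0.0249  1.574  -0.0116  1.134  -0.0751]
shift(units, tool axes now) [  0.8904 -17.6839 -19.9578]
[[-0.0005  0.2809 -0.9597]
 [ 0.0013 -0.9597 -0.2809]
 [-1.     -0.0014  0.0001]]
[ 0.6229 -0.2322  0.13  ] [0.7267 0.3621 0.07  ] [ 0.5804 -0.0552  0.02  ]
```

Emit:
servo_tool(motion=[[[0,-0.88,-1],[0,0,0],-1],[[0,-0.88,-1],[0,0,0],-1],[[0,-0.88,-1],[0,0,0],-1],[[0,-0.88,-1],[0,0,0],-1],[[0,-0.88,-1],[0,0,0],-1],[[0,-0.88,-1],[0,0,0],-1],[[0,-0.88,-1],[0,0,0],-1],[[0,-0.88,-1],[0,0,0],-1],[[0,-0.88,-1],[0,0,0],-1],[[0,-0.88,-1],[0,0,0],-1]])

```text
time_s: 1.35
tool_pos: [0.3897, -0.261, 0.2266]
orientation: [-0.1, -0.7, -0.1, 0.7]
wrist_force: [-0.2, -1.5, 0.4]
finger_gap: 1.001
```

Emit:
servo_tool(motion=[[[0,-0.88,-1],[0,0,0],-1],[[0,-0.88,-1],[0,0,0],-1],[[0,-0.88,-1],[0,0,0],-1],[[0,-0.88,-1],[0,0,0],-1],[[0,-0.88,-1],[0,0,0],-1],[[0,-0.88,-1],[0,0,0],-1],[[0,-0.88,-1],[0,0,0],-1],[[0,-0.88,-1],[0,0,0],-1],[[0,-0.88,-1],[0,0,0],-1],[[0,-0.88,-1],[0,0,0],-1]])

```text
time_s: 2.6
tool_pos: [0.6035, 0.0764, 0.2263]
orientation: [-0.1, -0.7, -0.1, 0.7]
wrist_force: [1.2, -0.6, -0.0]
finger_gap: 0.998
```

Emit:
servo_tool(motion=[[[0,0,0],[-1,0,0],-1],[[0,0,0],[-1,0,0],-1],[[0,0,0],[-1,0,0],-1],[[0,0,0],[-1,0,0],-1]])

```text
time_s: 3.1
tool_pos: [0.6028, 0.0753, 0.2262]
orientation: [-0.304, -0.638, -0.304, 0.639]
wrist_force: [0.5, 0.0, 0.6]
finger_gap: 1.003
```

```bash
python3 - <<'E'
from h import *
p,R=go([.601,.078,.2]); print(R.as_matrix())
E
```

```text
t 3.1 p [0.6028 0.0753 0.2262] F [0.5032 0.0367 0.6008] gap 1.0027122068096326 q [ 0.1125  0.4541 -0.4713  1.5868  0.2194  1.1547 -1.0881]
shift(units, tool axes now) [ 0.8734 -0.1025 -0.0321]
[[-0.001   0.7769 -0.6296]
 [-0.0002 -0.6296 -0.7769]
 [-1.     -0.0006  0.0008]]
```

Emit:
servo_tool(motion=[[[0,0,0],[-1,0,0],-1],[[0,0,0],[-1,0,0],-1],[[0,0,0],[-1,0,0],-1],[[0,0,0],[-1,0,0],-1],[[0,0,0],[-1,0,0],-1],[[0,0,0],[-1,0,0],-1],[[0,0,0],[-1,0,0],-1],[[0,0,0],[-1,0,0],-1],[[0,0,0],[-1,0,0],-1],[[0,0,0],[-1,0,0],-1]])

```text
time_s: 4.35
tool_pos: [0.6029, 0.0752, 0.2263]
orientation: [0.657, 0.26, 0.658, -0.26]
wrist_force: [0.1, -0.3, 0.1]
finger_gap: 0.995
```

Emit:
servo_tool(motion=[[[0,0,0],[-1,0,0],-1],[[0,0,0],[-1,0,0],-1],[[0,0,0],[-1,0,0],-1],[[0,0,0],[-1,0,0],-1],[[0,0,0],[-1,0,0],-1],[[0,0,0],[0,0,0],-1]])

```text
time_s: 5.1
tool_pos: [0.6029, 0.0752, 0.2262]
orientation: [0.707, 0.003, 0.707, -0.003]
wrist_force: [-1.2, -0.5, 0.1]
finger_gap: 1.001
```

```bash
python3 - <<'E'
from h import *
p,R=go([.601,.078,.109]); print(R.as_matrix())
snap("scene","s1",(230,130,450,290),3)
E
```

```text
t 5.1 p [0.6029 0.0752 0.2262] F [-1.1637 -0.5124  0.0921] gap 1.001330276215111 q [ 0.4175  0.6001 -0.9957  1.5608  0.5188  1.2679  0.9062]
shift(units, tool axes now) [ 3.9054  0.0932 -0.0609]
[[-0.001   0.008   1.    ]
 [ 0.0002  1.     -0.008 ]
 [-1.      0.0002 -0.0011]]
```

View pics/s1.png

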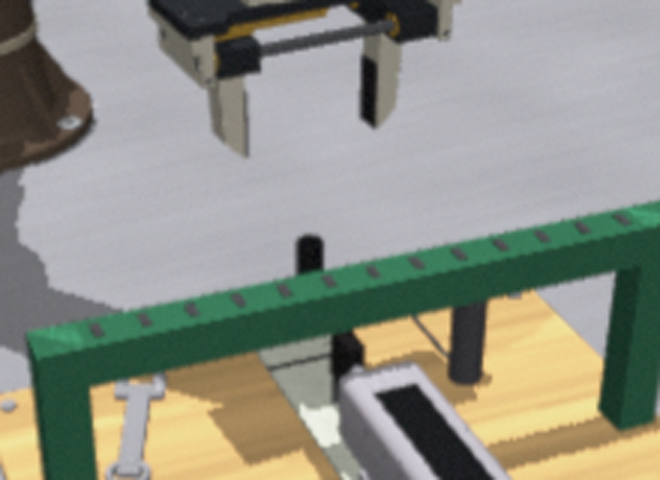

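The picture shows the open fingers directly above the knob (310,245 in the crop), and both fingers are clear of the beam. I'll descend and grip.

Emit:
servo_tool(motion=[[[0.8,0.1,-0.06],[0,0,0],-1],[[0.8,0,0],[0,0,0],-1],[[0.8,0,0],[0,0,0],-1],[[0.8,0,0],[0,0,0],-1],[[0.7,0,0],[0,0,0],-1],[[0,0,0],[0,0,0],-1]], squeeze=6)

```text
time_s: 5.9
tool_pos: [0.6004, 0.078, 0.1082]
orientation: [0.706, 0.003, 0.708, -0.003]
wrist_force: [0.2, 0.2, 1.2]
finger_gap: 1.0
```

Emit:
servo_tool(motion=[[[0,0,0],[0,0,0],1],[[0,0,0],[0,0,0],1],[[0,0,0],[0,0,0],1],[[0,0,0],[0,0,0],1],[[0,0,0],[0,0,0],1],[[0,0,0],[0,0,0],1]], squeeze=6)

```text
time_s: 6.65
tool_pos: [0.6013, 0.0784, 0.1097]
orientation: [0.707, 0.002, 0.707, -0.002]
wrist_force: [0.6, -0.0, 0.2]
finger_gap: 0.395
```

```bash
python3 - <<'E'
from h import *
p,R=go([.601,.078,.109])
h=np.array([.6318,.1938]); d=p[:2]-h; print(np.linalg.norm(d),np.degrees(np.arctan2(d[1],d[0])))
snap("scene","s2",(230,130,450,290),3)
E
```

```text
t 6.65 p [0.6013 0.0784 0.1097] F [ 0.5511 -0.0408  0.1584] gap 0.3948405820049419 q [ 0.3714  0.7057 -0.9215  1.6985  0.6325  1.0635  0.8063]
shift(units, tool axes now) [ 0.0241 -0.0133 -0.0112]
0.11935416788398491 -104.78604453264171
```

View pics/s2.png

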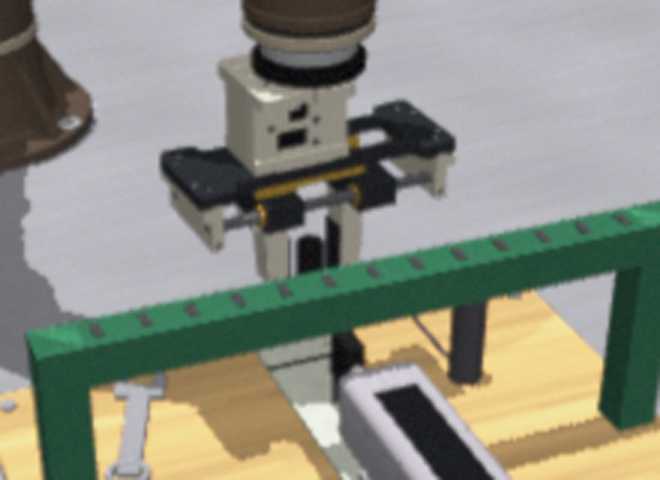

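Emit:
servo_tool(motion=[[[0,0,0],[0,0,0],1],[[0,0,0],[0,0,0],1],[[0,0,0],[0,0,0],1],[[0,0,0],[0,0,0],1]])

```text
time_s: 7.2
tool_pos: [0.6014, 0.0796, 0.1098]
orientation: [0.707, 0.003, 0.707, -0.002]
wrist_force: [2.2, 5.6, -3.1]
finger_gap: 0.215
```

Emit:
servo_tool(motion=[[[0,0.12,-0.38],[0.667,0,0],1],[[0,0.12,-0.38],[0.667,0,0],1],[[0,0.12,-0.38],[0.667,0,0],1],[[0,0.12,-0.38],[0.667,0,0],1]])

```text
time_s: 7.7
tool_pos: [0.5591, 0.1001, 0.1098]
orientation: [0.693, 0.144, 0.692, -0.144]
wrist_force: [3.7, 3.1, -5.2]
finger_gap: 0.218
```

```bash
python3 - <<'E'
from h import *
p,R=go([.5122,.2042,.109])
h=np.array([.6318,.1938]); d=p[:2]-h; print(np.linalg.norm(d),np.degrees(np.arctan2(d[1],d[0])),R.as_matrix()[:2,1:])
E
```

```text
t 7.7 p [0.5591 0.1001 0.1098] F [ 3.7201  3.1019 -5.1807] gap 0.2180490469463919 q [ 0.3071  0.6178 -0.8453  1.7999  0.5505  0.9758  0.3934]
shift(units, tool axes now) [ 0.0268  2.5583 -2.8192]
0.11860208795551042 -127.79169198800919 [[ 0.399   0.9169]
 [ 0.9169 -0.3991]]
```

Emit:
servo_tool(motion=[[[0,0.12,-0.38],[0.667,0,0],1],[[0,0.12,-0.38],[0.667,0,0],1],[[0,0.12,-0.38],[0.667,0,0],1],[[0,0.12,-0.38],[0.667,0,0],1],[[0,0.12,-0.38],[0.667,0,0],1],[[0,0.12,-0.38],[0.667,0,0],1],[[0,0.12,-0.38],[0.667,0,0],1],[[0,0.12,-0.38],[0.667,0,0],1],[[0,0.12,-0.38],[0.667,0,0],1]])

```text
time_s: 8.82
tool_pos: [0.5115, 0.1924, 0.1096]
orientation: [0.56, 0.43, 0.561, -0.432]
wrist_force: [-3.4, -0.7, 2.7]
finger_gap: 0.215
```

Emit:
servo_tool(motion=[[[0,0,0],[0,0,0],1],[[0,0,0],[0,0,0],1]])

```text
time_s: 9.07
tool_pos: [0.5115, 0.1926, 0.1096]
orientation: [0.562, 0.428, 0.562, -0.43]
wrist_force: [-6.9, 0.3, 4.5]
finger_gap: 0.219
```

```bash
python3 - <<'E'
from h import *
p,R=go([.5122,.2042,.109])
h=np.array([.6318,.1938]); d=p[:2]-h; print(np.linalg.norm(d),np.degrees(np.arctan2(d[1],d[0])),R.as_matrix()[:2,1:])
snap("top","t2",(180,110,400,310),3,1.8)
snap("scene","s3",(230,130,450,290),3)
E
```

```text
t 9.075 p [0.5115 0.1926 0.1096] F [-6.9399  0.2957  4.5335] gap 0.2189828669382804 q [-0.0003  0.5225 -0.6343  1.8598  0.3907  0.8887 -0.5559]
shift(units, tool axes now) [ 0.0189  0.1242 -0.3665]
0.12030065928041578 -179.43433085220911 [[ 0.9646  0.2636]
 [ 0.2636 -0.9646]]
```

View pics/t2.png

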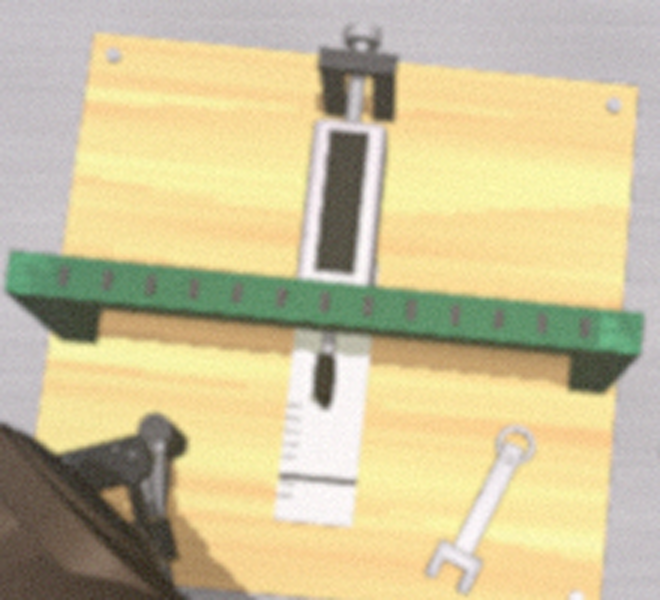

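View pics/s3.png

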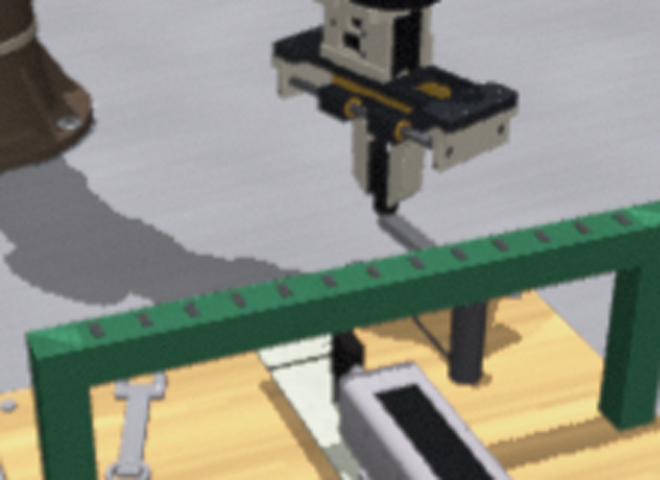

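Emit:
servo_tool(motion=[[[0,0.12,-0.38],[0.667,0,0],1],[[0,0,0],[0,0,0],1],[[0,0,0],[0,0,0],1]])

```text
time_s: 9.55
tool_pos: [0.5118, 0.2046, 0.1094]
orientation: [0.539, 0.456, 0.54, -0.458]
wrist_force: [-7.6, 1.3, 3.3]
finger_gap: 0.22
```

```bash
python3 - <<'E'
from h import *
p,R=go([.5122,.2042,.109])
h=np.array([.6318,.1938]); d=p[:2]-h; print(np.linalg.norm(d),np.degrees(np.arctan2(d[1],d[0])),R.as_matrix()[:2,1:])
snap("scene","s4",(310,170,450,270),5)
snap("top","t4",(180,210,280,310),6,1.8)
print(proj("scene",[.6318,.1938,.097]),proj("scene",[.5122,.2042,.097]),proj("top",[.6318,.1938,.097]),proj("top",[.5122,.2042,.145]))
E
```

```text
t 9.55 p [0.5118 0.2046 0.1094] F [-7.5994  1.3346  3.2976] gap 0.21966679061987368 q [-0.0394  0.523  -0.608   1.8499  0.3757  0.8883 -0.66  ]
shift(units, tool axes now) [0.0144 0.0111 0.0142]
0.12048092893661903 174.8731153569253 [[ 0.9861  0.1659]
 [ 0.1659 -0.9861]]
[[386.1296 223.2713]] [[362.832  198.7521]] [[231.6532 252.3167]] [[220.2885 306.4785]]
```

View pics/s4.png

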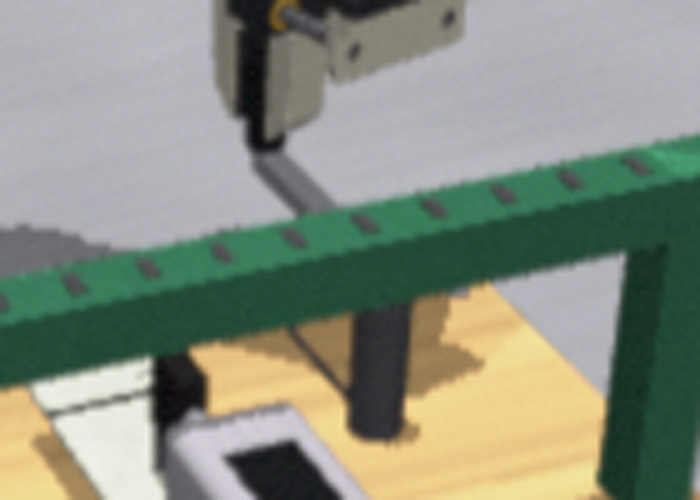

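View pics/t4.png

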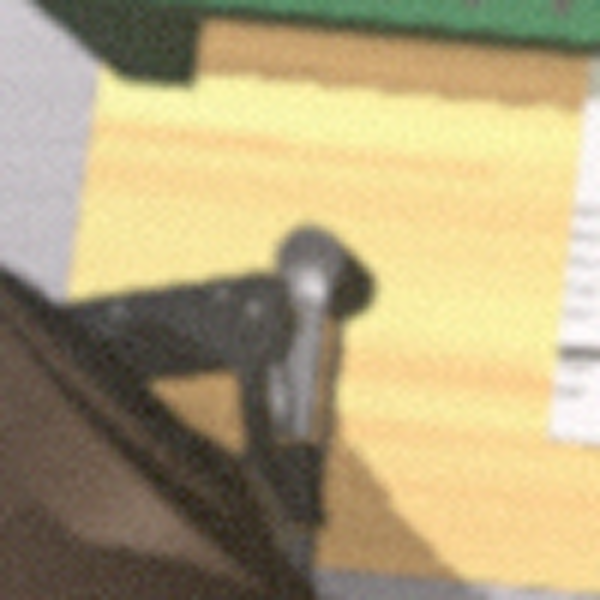

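Emit:
servo_tool(motion=[[[0,0,0],[0,0,0],-1],[[0,0,0],[0,0,0],-1],[[0,0,0],[0,0,0],-1],[[0,0,0],[0,0,0],-1],[[-0.4,0,0],[0,0,0],-1],[[-1,0,0],[0,0,0],-1],[[-1,0,0],[0,0,0],-1],[[-1,0,0],[0,0,0],-1],[[-1,0,0],[0,0,0],-1]])

```text
time_s: 10.78
tool_pos: [0.5133, 0.2052, 0.2437]
orientation: [0.539, 0.458, 0.539, -0.457]
wrist_force: [0.4, -0.7, -1.1]
finger_gap: 0.998
```

```bash
python3 - <<'E'
from h import *
ex=np.array([.9963,-.0863,0]); ey=np.array([.0863,.9963,0]); a=np.radians(45)
x=np.cos(a)*ex-np.sin(a)*np.array([0,0,1.]); Rt=Ro.from_matrix(np.stack([x,ey,np.cross(x,ey)],1))
p,R=go([.5,.085,.26],Rt); print(R.as_matrix())
E
```

```text
t 10.775 p [0.5133 0.2052 0.2437] F [ 0.4411 -0.6783 -1.0526] gap 0.9976992740918211 q [ 0.0164  0.3846 -0.6679  1.6868  0.2566  1.1586 -0.5558]
shift(units, tool axes now) [-0.5456 -1.0888  3.8794]
turn units [-8.3221 -4.4351  3.4408]
[[ 0.0008  0.9866  0.163 ]
 [ 0.0004  0.163  -0.9866]
 [-1.      0.0008 -0.0002]]
```

Emit:
servo_tool(motion=[[[0,0,0],[-0.98,0,0],-1],[[0,0,0],[-0.98,0,0],-1],[[0,0,0],[-0.98,0,0],-1],[[0,0,0],[-0.98,0,0],-1],[[0,0,0],[-0.98,0,0],-1],[[0,0,0],[-0.98,0,0],-1],[[0,0,0],[-0.98,0,0],-1],[[0,0,0],[-0.98,0,0],-1],[[0,0,0],[-0.98,0,0],-1]])

```text
time_s: 11.9
tool_pos: [0.5134, 0.205, 0.2426]
orientation: [0.707, 0.028, 0.706, -0.028]
wrist_force: [-0.4, -0.1, 0.3]
finger_gap: 1.001
```

Emit:
servo_tool(motion=[[[0,-0.67,0],[0,-0.87,0],-1],[[0,-0.67,0],[0,-0.87,0],-1],[[0,-0.67,0],[0,-0.87,0],-1],[[0,-0.67,0],[0,-0.87,0],-1],[[0,-0.67,0],[0,-0.87,0],-1],[[0,-0.67,0],[0,-0.87,0],-1],[[0,0,0],[0,0,0],-1]])

```text
time_s: 12.78
tool_pos: [0.5051, 0.0887, 0.242]
orientation: [0.912, 0.014, 0.408, -0.045]
wrist_force: [-0.1, -0.0, -0.3]
finger_gap: 0.998
```

```bash
cat >> h.py <<'E'
ex=np.array([.9963,-.0863,0]); ey=np.array([.0863,.9963,0]); a=np.radians(45)
tx=np.cos(a)*ex-np.sin(a)*np.array([0,0,1.]); Rt=Ro.from_matrix(np.stack([tx,ey,np.cross(tx,ey)],1))
E
python3 - <<'E'
from h import *
p,R=go(np.array([.673,.071,.09])-tx*.10,Rt); print(R.as_matrix())
snap("top","t5",(180,110,400,310),3,1.8)
snap("scene","s5",(230,130,450,290),3)
E
```

```text
t 12.775 p [0.5051 0.0887 0.242 ] F [-0.0868 -0.0157 -0.2594] gap 0.9984811108391743 q [ 0.2672  0.0371 -0.8533  2.3606  1.2863  0.4841 -0.1994]
shift(units, tool axes now) [ 4.2024 -0.045   0.6318]
turn units [ 0.02   -0.3735  0.0943]
[[ 0.6626  0.0938  0.743 ]
 [-0.0717  0.9955 -0.0618]
 [-0.7455 -0.0123  0.6664]]
```

View pics/t5.png

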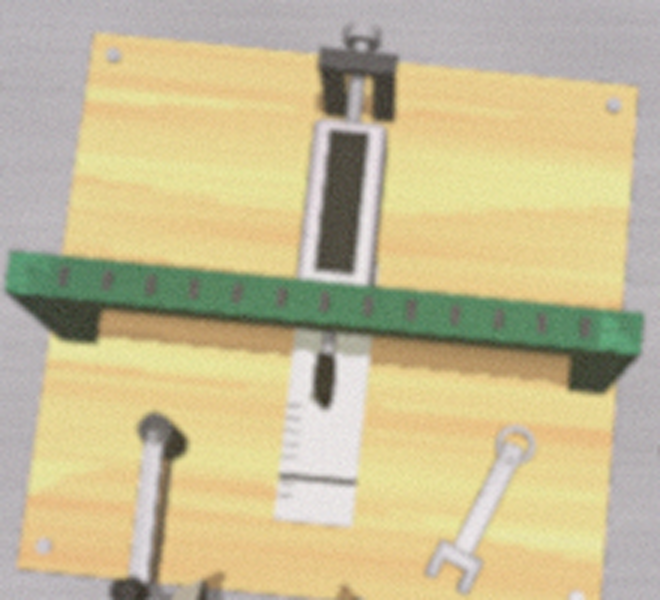

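View pics/s5.png

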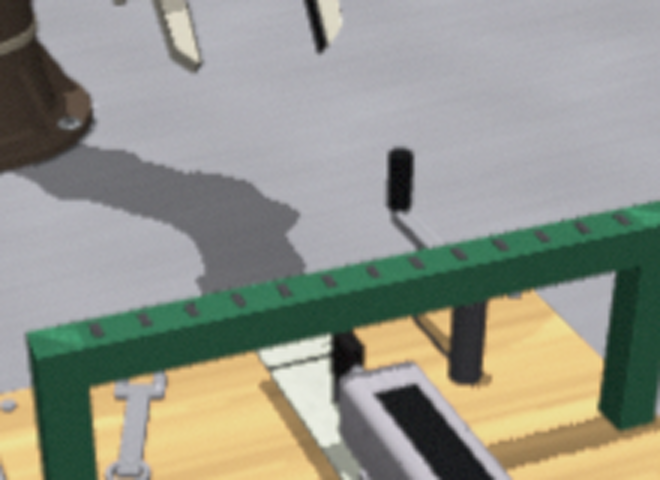

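```bash
python3 - <<'E'
from h import *
f=lambda a,z: onz("top",(180+a[0]/3-1/3,110+a[1]/3-1/3),z)
im=cv2.imread("pics/raw_t5.png").astype(float)
# bar: low saturation bright pixels; per-row centroid
pts=[]
for v in range(258,300):
    row=im[v,218:242]; s=row.max(1)-row.min(1); m=(s<22)&(row.mean(1)>75)
    if m.sum()>3: 
        u=218+np.nonzero(m)[0]; pts.append((u.mean(),v,m.sum()))
print([tuple(np.round(p,1)) for p in pts[::4]])
W=np.array([onz("top",(u,v),.097)[:2] for u,v,_ in pts])
k=np.polyfit(W[:,0],W[:,1],1); print("dir",np.degrees(np.arctan(k[0])), "hinge y at .6318",np.polyval(k,.6318), "y at .5122",np.polyval(k,.5122))
# dark line on board initial vs housing yaw: top0
c=f((128,590),.145); print("knob",c)
# scene knob top: crop (401,152) 
print(onz("scene",(230+400/3,130+154/3),.145))
# beam front edges fit
g=cv2.imread("pics/raw_t5.png").astype(float)
def edge(ch,rows):pass
E
```

```text
[(np.float64(230.5), np.float64(258.0), np.float64(6.0)), (np.float64(230.0), np.float64(262.0), np.float64(7.0)), (np.float64(230.0), np.float64(266.0), np.float64(7.0)), (np.float64(229.5), np.float64(270.0), np.float64(6.0)), (np.float64(229.0), np.float64(274.0), np.float64(7.0)), (np.float64(228.5), np.float64(278.0), np.float64(6.0)), (np.float64(228.0), np.float64(282.0), np.float64(7.0)), (np.float64(228.0), np.float64(286.0), np.float64(7.0)), (np.float64(227.0), np.float64(290.0), np.float64(7.0)), (np.float64(227.0), np.float64(294.0), np.float64(7.0)), (np.float64(226.0), np.float64(298.0), np.float64(7.0))]
dir -3.7140602097556434 hinge y at .6318 0.19463727285043217 y at .5122 0.20240093059009984
knob [0.5126 0.2    0.145 ]
[0.5163 0.2013 0.145 ]
```

Emit:
servo_tool(motion=[[[0,0,0],[0,-0.37,0.09],-1],[[0.8,0,0],[0,0,0],-1],[[0.8,0,0],[0,0,0],-1],[[0.8,0,0],[0,0,0],-1],[[0.8,0,0.2],[0,0,0],-1],[[0.8,0,0.2],[0,0,0],-1],[[0,0,0],[0,0,0],-1]])

```text
time_s: 13.75
tool_pos: [0.6006, 0.081, 0.1646]
orientation: [0.922, 0.017, 0.384, -0.041]
wrist_force: [-0.3, 0.3, -0.5]
finger_gap: 0.998
```

```bash
python3 - <<'E'
from h import *
p,R=go(np.array([.673,.071,.09])+tx*.019,Rt)
snap("top","t6",(180,110,400,310),3,1.8)
E
```

```text
t 13.75 p [0.6006 0.081  0.1646] F [-0.302   0.3478 -0.543 ] gap 0.9980550966079804 q [ 0.2124  0.392  -0.7966  2.3333  1.9029  0.6802 -0.6844]
shift(units, tool axes now) [ 4.1122 -0.1209 -0.022 ]
turn units [-0.0139 -0.0241  0.0064]
```

View pics/t6.png

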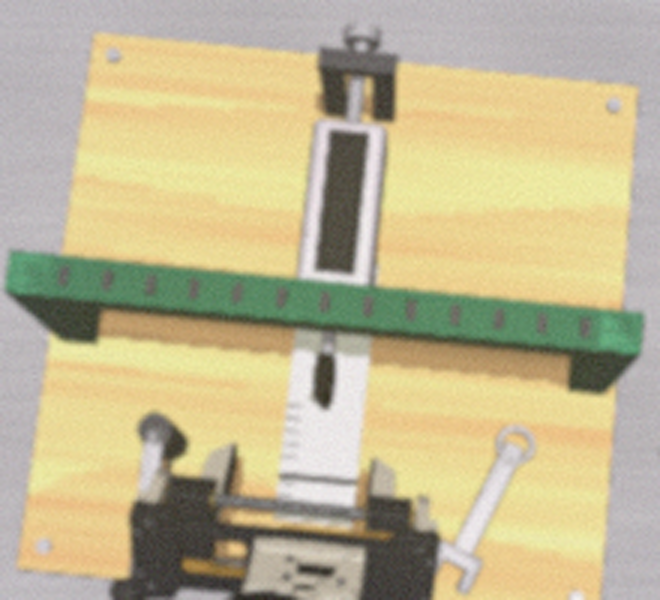

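The view shows the tool lined up with the tab (323,380), with the fingers on either side of the scale plate. I'll go in under the beam.

Emit:
servo_tool(motion=[[[0.7,-0.12,0],[0,0,0],-1],[[0.7,0,0],[0,0,0],-1],[[0.7,0,0],[0,0,0],-1],[[0.7,0,0],[0,0,0],-1],[[0.7,0,0],[0,0,0],-1],[[0.6,0,0],[0,0,0],-1],[[0,0,0],[0,0,0],-1],[[0,0,0],[0,0,0],-1]])

```text
time_s: 14.8
tool_pos: [0.6848, 0.0708, 0.0792]
orientation: [0.923, 0.017, 0.383, -0.039]
wrist_force: [-0.0, -0.1, 0.4]
finger_gap: 0.998
```

```bash
python3 - <<'E'
from h import *
p,R=go(np.array([.673,.071,.09])+tx*.019,Rt)
snap("top","t7",(180,110,400,310),3,1.8)
snap("scene","s7",(230,130,450,290),3)
E
```

```text
t 14.8 p [0.6848 0.0708 0.0792] F [-0.0288 -0.1183  0.4186] gap 0.9983521910927066 q [ 0.2091  0.6729 -0.7283  2.2155  2.1472  0.7858 -0.753 ]
shift(units, tool axes now) [ 0.1017 -0.0289 -0.0246]
turn units [ 0.0037 -0.0066 -0.0078]
```

View pics/t7.png

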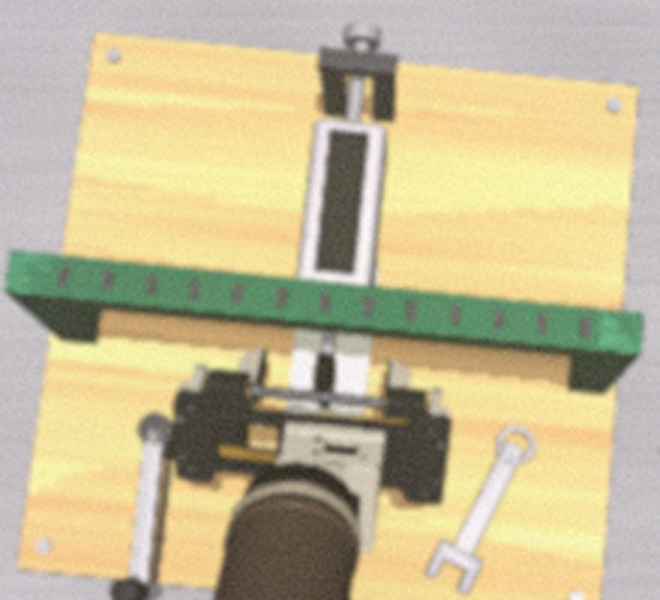

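View pics/s7.png

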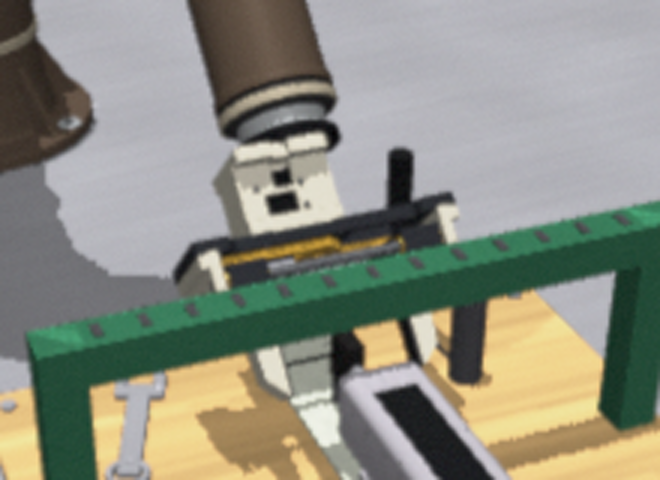

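Emit:
servo_tool(motion=[[[0.1,-0.03,0],[0,0,0],1],[[0,0,0],[0,0,0],1],[[0,0,0],[0,0,0],1],[[0,0,0],[0,0,0],1],[[0,0,0],[0,0,0],1],[[0,0,0],[0,0,0],1],[[0,0,0],[0,0,0],1],[[0,0,0],[0,0,0],1],[[0,0,0],[0,0,0],1],[[0,0,0],[0,0,0],1]], squeeze=35)

```text
time_s: 16.15
tool_pos: [0.6872, 0.0707, 0.0763]
orientation: [0.923, 0.017, 0.383, -0.038]
wrist_force: [0.5, 5.3, -1.1]
finger_gap: 0.15
```

Emit:
servo_tool(motion=[[[0,0,0],[0,0,0],1],[[0,0,0],[0,0,0],1]])

```text
time_s: 16.4
tool_pos: [0.6872, 0.0707, 0.0764]
orientation: [0.923, 0.017, 0.383, -0.038]
wrist_force: [0.6, 5.1, -1.8]
finger_gap: 0.148
```

```bash
cat >> h.py <<'E'
def panel(name):
    im=cv2.imread(f"pics/raw_{name}.png").astype(float)
    x0,y0,x1,y1=280,146,312,206
    g=im[y0:y1,x0:x1].mean(2)
    m=(g<55).astype(np.uint8)
    n,l,st,c=cv2.connectedComponentsWithStats(m)
    out=[]
    for i in range(1,n):
        if st[i,4]>200:
            # soft-weighted centroid
            mm=cv2.dilate((l==i).astype(np.uint8),np.ones((3,3)))
            w=mm*np.clip(110-g,0,80); ys,xs=np.mgrid[0:g.shape[0],0:g.shape[1]]
            u=(w*xs).sum()/w.sum()+x0; v=(w*ys).sum()/w.sum()+y0
            X=onz("top",(u,v),.115); out.append((st[i,4],u,v,X, X[:2]@ex[:2]))
    return out
E
python3 - <<'E'
from h import *
p,R=go(np.array([.673,.071,.09])+tx*.019,Rt)
print("along",p@ex,p@ey,p[2])
snap("top","t8",(180,110,400,310),3,1.8)
snap("scene","s8",(310,190,400,280),6)
for n in("t5","t6","t7","t8"): print(panel(n))
E
```

```text
t 16.4 p [0.6872 0.0707 0.0764] F [ 0.6494  5.1395 -1.8219] gap 0.14837679494953665 q [ 0.2102  0.6808 -0.7262  2.2116  2.1559  0.7859 -0.7547]
shift(units, tool axes now) [-0.0221 -0.0323 -0.0125]
turn units [ 0.0059 -0.0084 -0.0211]
along 0.6785492466380186 0.1297900877960375 0.07636015508048533
[(np.int32(514), np.float64(293.4766274951842), np.float64(176.68783384786212), array([0.8015, 0.0605, 0.115 ]), np.float64(0.7932836217693064))]
[(np.int32(510), np.float64(293.47175409345476), np.float64(176.73660809713138), array([0.8014, 0.0605, 0.115 ]), np.float64(0.7931700573375129))]
[(np.int32(494), np.float64(293.5173576546764), np.float64(176.7936183378622), array([0.8012, 0.0604, 0.115 ]), np.float64(0.7930491321574134))]
[(np.int32(488), np.float64(293.52246577567615), np.float64(176.9276438684992), array([0.8009, 0.0604, 0.115 ]), np.float64(0.7927413658035244))]
```

View pics/t8.png

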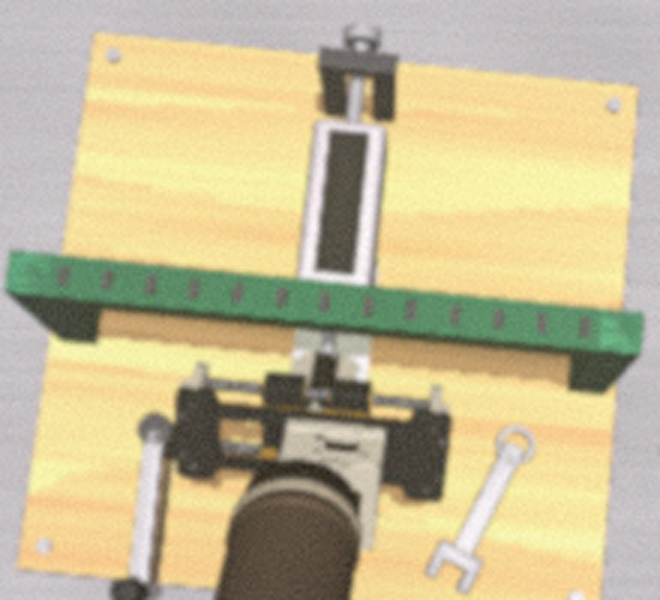

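View pics/s8.png

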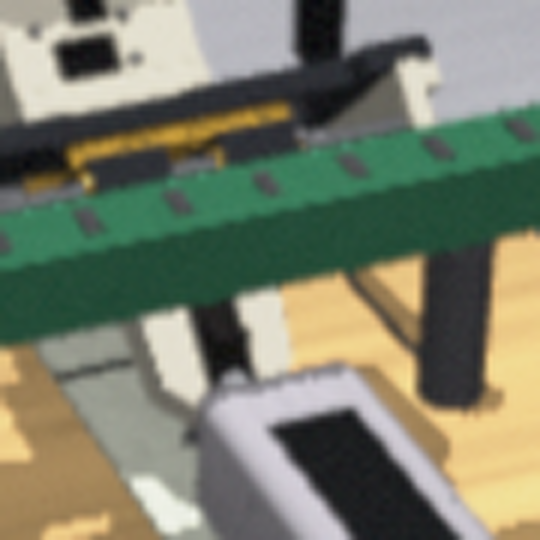

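Emit:
servo_tool(motion=[[[-0.1,0.02,-0.1],[0,0,0],1],[[-0.1,0.02,-0.1],[0,0,0],1],[[-0.1,0,-0.1],[0,0,0],1],[[-0.1,0,-0.1],[0,0,0],1]])

```text
time_s: 17.0
tool_pos: [0.6702, 0.0722, 0.0764]
orientation: [0.923, 0.017, 0.383, -0.039]
wrist_force: [5.9, 3.0, -5.9]
finger_gap: 0.15
```

Emit:
servo_tool(motion=[[[-0.1,0,-0.1],[0,0,0],1],[[-0.1,0,-0.1],[0,0,0],1],[[-0.1,0,-0.1],[0,0,0],1]])

```text
time_s: 17.38
tool_pos: [0.6581, 0.0732, 0.0764]
orientation: [0.923, 0.017, 0.383, -0.039]
wrist_force: [7.0, 3.8, -7.6]
finger_gap: 0.155
```

```bash
python3 - <<'E'
from h import *
p,R=go(np.array([.673,.071,.09])+tx*.019,Rt)
print("along",p@ex,p@ey,p[2])
snap("top","t9")
print(panel("t9"))
E
```

```text
t 17.375 p [0.6581 0.0732 0.0764] F [ 7.039   3.8385 -7.6009] gap 0.1548075554998857 q [ 0.2037  0.6662 -0.7498  2.2755  2.1634  0.8309 -0.808 ]
shift(units, tool axes now) [ 0.6661 -0.0303  0.6747]
turn units [-0.0012 -0.0038 -0.0073]
along 0.6493747307433979 0.12970886098008447 0.07639783153331842
[(np.int32(471), np.float64(292.8564128387325), np.float64(182.69413827188123), array([0.7876, 0.0616, 0.115 ]), np.float64(0.7793275372923003))]
```

```bash
cat >> h.py <<'E'
def rear(name,lo=140,hi=175):
    # rear edge of dark panel: subpixel 50% crossing along each column, then mean position along ex
    im=cv2.imread(f"pics/raw_{name}.png").astype(float).mean(2); im=cv2.GaussianBlur(im,(0,0),.8)
    r=[]
    for u in range(290,302):
        for v in range(lo,hi):
            a_,b_=im[v,u],im[v+1,u]
            if a_>75>=b_ and im[v+5,u]<60 and im[v+8,u]<60 and im[v-1,u]>80:
                vv=v+(a_-75)/(a_-b_); r.append(onz("top",(u,vv),.115)@ex); break
    return np.median(r),len(r),np.std(r)
E
python3 - <<'E'
from h import *
for n in("t2","t5","t6","t7","t8","t9"): print(n,rear(n))
E
```

```text
t2 (np.float64(0.8469318123603873), 10, np.float64(0.00013282331893546746))
t5 (np.float64(0.847487125391018), 11, np.float64(0.0005206130887981994))
t6 (np.float64(0.8473370018685185), 10, np.float64(0.00011172503461866254))
t7 (np.float64(0.8469945496666789), 10, np.float64(0.0001005389099716598))
t8 (np.float64(0.8467216440595964), 10, np.float64(0.00013922043320192337))
t9 (np.float64(0.8304208747129139), 10, np.float64(0.0001856075895787693))
```

Emit:
servo_tool(motion=[[[-0.08,0,-0.12],[0,0,0],1],[[-0.08,0,-0.12],[0,0,0],1],[[-0.1,0,-0.1],[0,0,0],1],[[-0.1,0,-0.1],[0,0,0],1],[[-0.1,0,-0.1],[0,0,0],1],[[-0.1,0,-0.1],[0,0,0],1],[[-0.1,0,-0.1],[0,0,0],1],[[-0.1,0,-0.1],[0,0,0],1],[[0,0,0],[0,0,0],1]])

```text
time_s: 18.55
tool_pos: [0.6264, 0.0759, 0.0764]
orientation: [0.924, 0.017, 0.381, -0.04]
wrist_force: [12.7, 1.5, -4.4]
finger_gap: 0.148
```

```bash
python3 - <<'E'
from h import *
p,R=go(np.array([.673,.071,.09])+tx*.019,Rt)
print("along",p@ex,p@ey,p[2], "moved",.67855-p@ex)
snap("top","t10",(180,110,400,310),3,1.8); snap("scene","s10",(310,190,400,280),6)
print(rear("t10")); f=read_state()["wrist_force"]; print("Fx",f@ex)
E
```

```text
t 18.55 p [0.6264 0.0759 0.0764] F [12.7482  1.5303 -4.3512] gap 0.1484422623336113 q [ 0.1916  0.6547 -0.7771  2.3469  2.1714  0.8882 -0.8719]
shift(units, tool axes now) [ 1.4225 -0.0262  1.4192]
turn units [-0.0084  0.0253 -0.0014]
along 0.6175357981253095 0.12964805245078606 0.07640622305729874 moved 0.06101420187469053
(np.float64(0.8305456051091906), 10, np.float64(0.00017128446866538128))
Fx 12.900829842981516
```

View pics/t10.png

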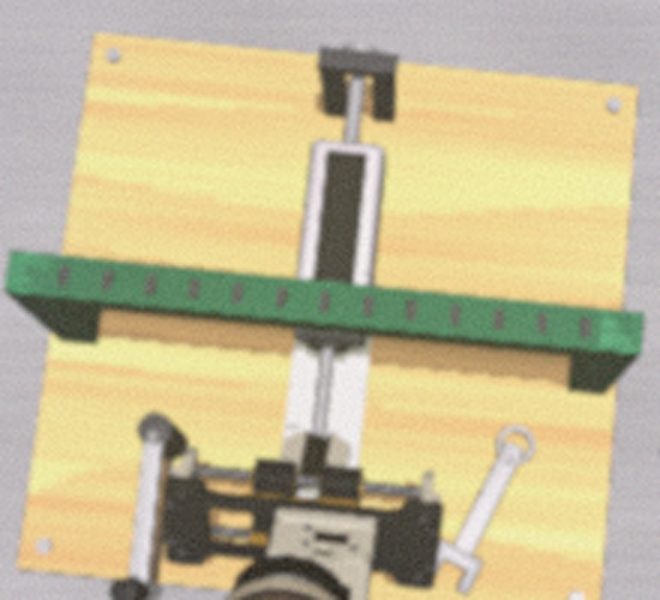

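View pics/s10.png

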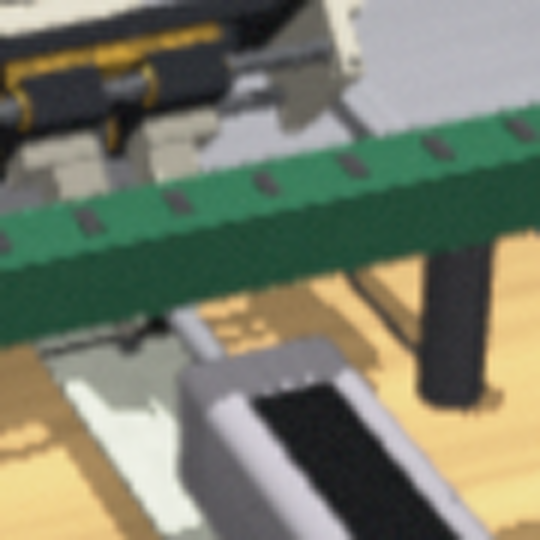

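```bash
python3 - <<'E'
from h import *
L0=np.array([.6024,.0772,.045])-.0165*ex
tab=np.array([.673,.071,.09])-.0610*ex
c=lambda X:(proj("scene",X)[0]-[310,190])*6+3
for n,X in [("line c",L0),("line+y",L0+.03*ey),("line-y",L0-.03*ey),("tab back bottom -y",tab+.016*ex-.02*np.array([0,0,1])-.007*ey),("pointer foot",tab-.016*ex-[0,0,.043]),("ptr top",tab-.016*ex-[0,0,.02])]: print(n,c(X))
im=cv2.imread("pics/raw_s10.png")[230:260,305:350]
cv2.imwrite("pics/s10z.png",cv2.resize(im,None,fx=16,fy=16,interpolation=cv2.INTER_CUBIC))
E
```

```text
line c [118.4229 339.1176]
line+y [193.4269 322.4776]
line-y [ 42.3043 356.003 ]
tab back bottom -y [144.1821 346.067 ]
pointer foot [128.7077 349.1967]
ptr top [128.7555 296.4135]
```

View pics/s10z.png

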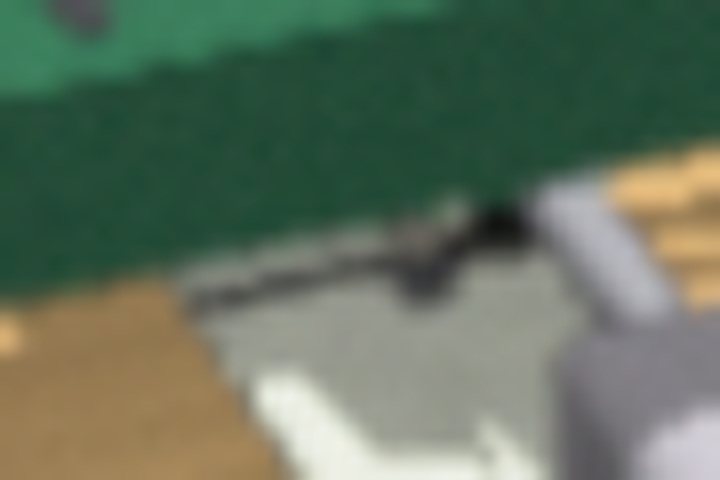

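Emit:
servo_tool(motion=[[[-0.08,0,-0.08],[0,0,0],1],[[-0.08,0,-0.08],[0,0,0],1],[[-0.08,0,-0.08],[0,0,0],1],[[0,0,0],[0,0,0],1],[[0,0,0],[0,0,0],1]])

```text
time_s: 19.27
tool_pos: [0.6167, 0.0767, 0.0764]
orientation: [0.924, 0.017, 0.38, -0.04]
wrist_force: [14.2, 2.9, -4.9]
finger_gap: 0.148
```

```bash
python3 - <<'E'
from h import *
p,R=go(np.array([.673,.071,.09])+tx*.019,Rt)
f=read_state()["wrist_force"]
snap("top","t11"); snap("scene","s11")
print("moved",.67855-p@ex, rear("t11"),"draw",.67855-p@ex-(.8470-rear("t11")[0]),"Fx",f@ex)
im=cv2.imread("pics/raw_s11.png")[230:260,305:350]
cv2.imwrite("pics/s11z.png",cv2.resize(im,None,fx=16,fy=16,interpolation=cv2.INTER_CUBIC))
E
```

```text
t 19.275 p [0.6167 0.0767 0.0764] F [14.1757  2.8822 -4.9031] gap 0.14814389547570914 q [ 0.1867  0.651  -0.7852  2.3678  2.1708  0.9042 -0.8902]
shift(units, tool axes now) [ 1.653  -0.0234  1.6484]
turn units [-0.0115  0.0266 -0.0004]
moved 0.07076691691475567 (np.float64(0.8306034501053814), 10, np.float64(0.00018099891453693455)) draw 0.05437036702013709 Fx 13.874546067604182
```

View pics/s11z.png

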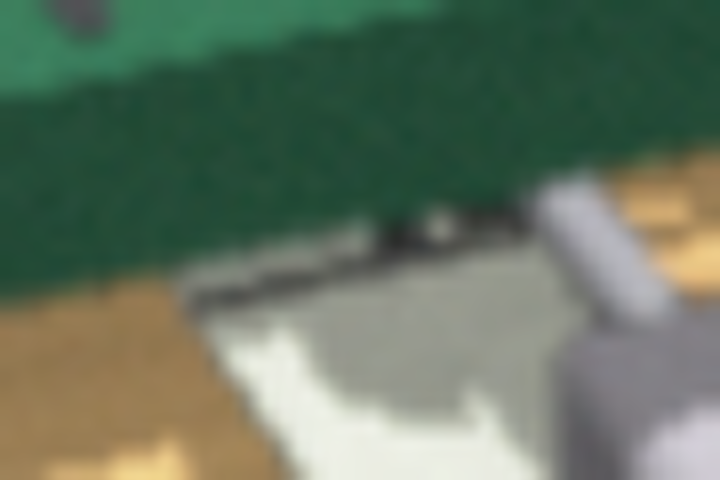

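The pointer (400,240 in the crop) now stands on the line. Kinematics give a draw of 54.4 mm and the force is about 14 N. I'll trim by 0.6 mm and hold.

Emit:
servo_tool(motion=[[[-0.015,0,-0.015],[0,0,0],1],[[0,0,0],[0,0,0],1],[[0,0,0],[0,0,0],1],[[0,0,0],[0,0,0],1],[[0,0,0],[0,0,0],1],[[0,0,0],[0,0,0],1]])

```text
time_s: 20.12
tool_pos: [0.6161, 0.0767, 0.0764]
orientation: [0.924, 0.017, 0.38, -0.04]
wrist_force: [14.1, 2.9, -5.2]
finger_gap: 0.15
```

```bash
python3 - <<'E'
from h import *
p,R=go(np.array([.673,.071,.09])+tx*.019,Rt)
f=read_state()["wrist_force"]
snap("top","t12"); snap("scene","s12")
print("moved",.67855-p@ex, rear("t12"),"draw",.67855-p@ex-(.8470-rear("t12")[0]),"Fx",f@ex)
im=cv2.imread("pics/raw_s12.png")[230:260,305:350]
cv2.imwrite("pics/s12z.png",cv2.resize(im,None,fx=16,fy=16,interpolation=cv2.INTER_CUBIC))
E
```

```text
t 20.125 p [0.6161 0.0767 0.0764] F [14.0692  2.8885 -5.1931] gap 0.15005755971738202 q [ 0.1864  0.6508 -0.7857  2.3691  2.1706  0.9052 -0.8914]
shift(units, tool axes now) [ 1.667  -0.0234  1.663 ]
turn units [-0.0126  0.0265 -0.0002]
moved 0.07137238472470486 (np.float64(0.8305929703032844), 10, np.float64(0.00019760276057083432)) draw 0.05496535502798927 Fx 13.767917113931905
```

View pics/s12z.png

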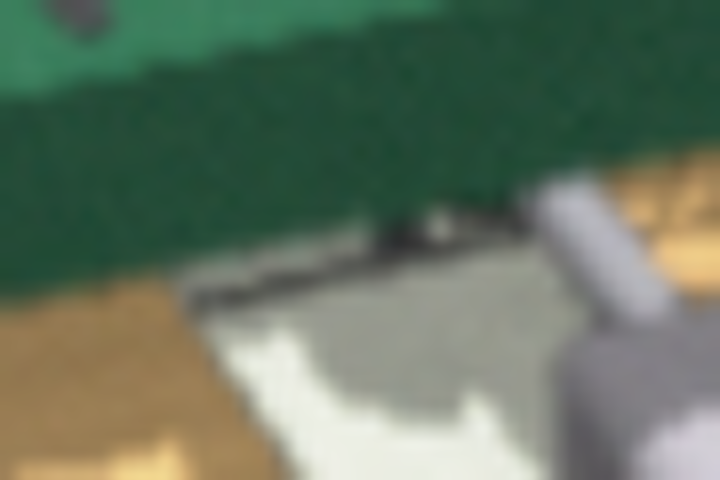

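```bash
python3 - <<'E'
from h import *
for n,us in(("s10",range(329,335)),("s12",range(327,333))):
    g=cv2.imread(f"pics/raw_{n}.png").astype(int).mean(2).astype(int)
    print(n,"cols",list(us)); 
    for v in range(241,253): print(v,[g[v,u] for u in us],"| line",[g[v,u] for u in range(317,326)])
# line fit from s12
g=cv2.imread("pics/raw_s12.png").astype(float).mean(2)
us=[];vs=[]
for u in list(range(319,326)):
    v0=int(round(248.6-(u-318)*.25)); seg=g[v0-1:v0+4,u]; 
    col=g[v0-2:v0+5,u]; w=np.clip(130-col,0,None); vs.append((w*np.arange(v0-2,v0+5)).sum()/w.sum()); us.append(u)
print(np.round(vs,2)); k=np.polyfit(us,vs,1); print("line at 330",np.polyval(k,330),"at 331.6",np.polyval(k,331.6))
L0=np.array([.6024,.0772,.045])-.0165*ex
for z in(.045,.046,.047,.048):
  for d in(.0104,.0,-.002): print(z,d,proj("scene",L0+d*ex+[0,0,z-.045]))
E
```

```text
s10 cols [329, 330, 331, 332, 333, 334]
241 [np.int64(54), np.int64(54), np.int64(53), np.int64(55), np.int64(59), np.int64(55)] | line [np.int64(55), np.int64(57), np.int64(56), np.int64(53), np.int64(55), np.int64(53), np.int64(54), np.int64(53), np.int64(52)]
242 [np.int64(54), np.int64(58), np.int64(61), np.int64(75), np.int64(87), np.int64(66)] | line [np.int64(55), np.int64(55), np.int64(57), np.int64(58), np.int64(55), np.int64(54), np.int64(55), np.int64(54), np.int64(53)]
243 [np.int64(63), np.int64(73), np.int64(78), np.int64(96), np.int64(107), np.int64(68)] | line [np.int64(55), np.int64(54), np.int64(56), np.int64(54), np.int64(53), np.int64(54), np.int64(56), np.int64(56), np.int64(55)]
244 [np.int64(87), np.int64(93), np.int64(96), np.int64(88), np.int64(79), np.int64(47)] | line [np.int64(54), np.int64(56), np.int64(56), np.int64(55), np.int64(59), np.int64(64), np.int64(76), np.int64(78), np.int64(84)]
245 [np.int64(94), np.int64(88), np.int64(87), np.int64(67), np.int64(45), np.int64(51)] | line [np.int64(63), np.int64(72), np.int64(77), np.int64(77), np.int64(96), 
[... 4329 characters left out ...]
t64(147), np.int64(145), np.int64(144)] | line [np.int64(117), np.int64(130), np.int64(196), np.int64(224), np.int64(229), np.int64(231), np.int64(227), np.int64(179), np.int64(151)]
[247.78 247.56 247.38 247.27 246.78 246.52 246.19]
line at 330 244.94585677960896 at 331.6 244.52127283496392
0.045 0.0104 [[330.9913 248.4544]]
0.045 0.0 [[329.2372 246.0196]]
0.045 -0.002 [[328.9027 245.5553]]
0.046 0.0104 [[330.9917 248.0767]]
0.046 0.0 [[329.2367 245.6434]]
0.046 -0.002 [[328.902  245.1794]]
0.047 0.0104 [[330.9921 247.6987]]
0.047 0.0 [[329.2362 245.2669]]
0.047 -0.002 [[328.9014 244.8032]]
0.048 0.0104 [[330.9925 247.3203]]
0.048 0.0 [[329.2357 244.89  ]]
0.048 -0.002 [[328.9007 244.4266]]
```

```bash
python3 - <<'E'
from h import *
F=[]
for i in range(8):
    F.append(read_state()["wrist_force"]@ex); im=camera("top")
print("t",read_state()["time_s"],"F",np.round(F,2),np.mean(F))
cv2.imwrite("pics/raw_t13.png",cv2.cvtColor(im,cv2.COLOR_RGB2BGR))
def prof(n,c,w=1.5,span=12):
    g=cv2.GaussianBlur(cv2.imread(f"pics/raw_{n}.png").astype(np.float32).mean(2),(0,0),.5)
    # sample along ex at z=.11 centred on point at along-distance c, across +-3mm
    s=np.arange(-span,span+.1,1.)/1000; out=[]
    for si in s:
        vals=[]
        for w in(-.004,-.003,-.002,0,.002,.003,.004):
            u,v=proj("top",np.array([.673,.071,.11])+(c+si)*ex+w*ey)[0]
            vals.append(cv2.getRectSubPix(g,(1,1),(float(u),float(v)))[0,0])
        out.append(np.mean(vals))
    return s*1000,np.array(out)
for n,c in(("t2",.016),("t5",.016),("t7",.016),("t8",.016),("t11",.016-.0708),("t12",.016-.0714),("t13",.016-.0714)):
    s,o=prof(n,c); print(n,np.round(o).astype(int))
crop=cv2.imread("pics/raw_t13.png")[215:290,250:330]
cv2.imwrite("pics/t13z.png",cv2.resize(np.clip(crop*1.8,0,255).astype(np.uint8),None,fx=8,fy=8,interpolation=cv2.INTER_CUBIC))
E
```

```text
t 20.625 F [14.52 13.87 14.61 14.67 14.02 14.31 14.22 14.92] 14.393640174508338
t2 [41 41 42 42 42 44 46 50 57 65 74 83 90 96 98 98 96 92 88 85 81 80 78 76
 73]
t5 [38 38 39 39 39 40 41 45 51 59 69 78 84 89 91 91 89 85 82 79 76 74 72 70
 67]
t7 [37 37 37 36 36 37 40 45 53 62 72 81 88 94 96 96 94 90 86 83 80 78 76 74
 71]
t8 [33 32 32 32 33 35 38 44 52 61 72 82 89 95 97 96 94 90 87 84 81 78 77 74
 71]
t11 [ 34  34  34  34  34  35  37  42  46  55  64  74  84  93  97 102 103 105
 104 104 104 103 103 103 104]
t12 [ 34  34  34  34  35  35  37  40  48  56  68  79  88  95 100 103 105 105
 105 104 104 103 103 104 105]
t13 [ 35  34  33  33  33  34  37  40  48  56  68  79  88  96 100 103 104 105
 105 104 103 103 103 104 105]
```

View pics/t13z.png

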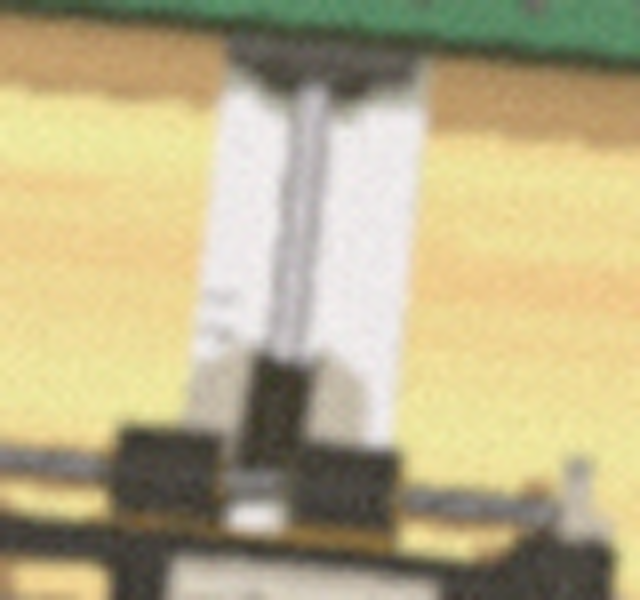

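The mean force is 14.39 N against 14.4 N expected on the line, and the tab edge has moved 71.4 mm with the housing 16.4 mm, so the draw is 55 mm. Now I'll hold.

Emit:
servo_tool(motion=[[[0,0,0],[0,0,0],1],[[0,0,0],[0,0,0],1],[[0,0,0],[0,0,0],1],[[0,0,0],[0,0,0],1],[[0,0,0],[0,0,0],1],[[0,0,0],[0,0,0],1],[[0,0,0],[0,0,0],1],[[0,0,0],[0,0,0],1],[[0,0,0],[0,0,0],1],[[0,0,0],[0,0,0],1]])

```text
time_s: 21.88
tool_pos: [0.6161, 0.0768, 0.0764]
orientation: [0.924, 0.017, 0.38, -0.04]
wrist_force: [14.3, 3.0, -5.0]
finger_gap: 0.146
```

Emit:
servo_tool(motion=[[[0,0,0],[0,0,0],1],[[0,0,0],[0,0,0],1],[[0,0,0],[0,0,0],1],[[0,0,0],[0,0,0],1],[[0,0,0],[0,0,0],1],[[0,0,0],[0,0,0],1],[[0,0,0],[0,0,0],1],[[0,0,0],[0,0,0],1],[[0,0,0],[0,0,0],1],[[0,0,0],[0,0,0],1]])

```text
time_s: 23.12
tool_pos: [0.6161, 0.0767, 0.0764]
orientation: [0.924, 0.017, 0.38, -0.04]
wrist_force: [13.7, 2.5, -5.3]
finger_gap: 0.15
```

Emit:
servo_tool(motion=[[[0.08,0,0.08],[0,0,0],1],[[0.1,0,0.1],[0,0,0],1],[[0.1,0,0.1],[0,0,0],1],[[0.1,0,0.1],[0,0,0],1],[[0.1,0,0.1],[0,0,0],1],[[0.1,0,0.1],[0,0,0],1],[[0.1,0,0.1],[0,0,0],1],[[0.1,0,0.1],[0,0,0],1],[[0.1,0,0.1],[0,0,0],1],[[0.1,0,0.1],[0,0,0],1]])

```text
time_s: 24.38
tool_pos: [0.6567, 0.0733, 0.0763]
orientation: [0.924, 0.017, 0.381, -0.04]
wrist_force: [7.0, 3.5, 0.7]
finger_gap: 0.154
```

Emit:
servo_tool(motion=[[[0.08,0,0.08],[0,0,0],1],[[0.08,0,0.08],[0,0,0],1],[[0.06,0,0.06],[0,0,0],1],[[0,0,0],[0,0,0],1]])

```text
time_s: 24.88
tool_pos: [0.6658, 0.0725, 0.0763]
orientation: [0.924, 0.017, 0.381, -0.04]
wrist_force: [5.6, 2.3, 2.0]
finger_gap: 0.155
```

```bash
python3 - <<'E'
from h import *
p,R=go(np.array([.673,.071,.09])+tx*.019,Rt)
F=[]
for i in range(4):
    F.append(read_state()["wrist_force"]@ex); im=camera("top")
cv2.imwrite("pics/raw_t14.png",cv2.cvtColor(im,cv2.COLOR_RGB2BGR))
print("moved",.67855-p@ex, rear("t14"),"draw",.67855-p@ex-(.8470-rear("t14")[0]),"Fx",F)
E
```

```text
t 24.875 p [0.6658 0.0725 0.0763] F [5.5645 2.2649 2.0313] gap 0.15517180655610224 q [ 0.2048  0.6723 -0.7447  2.2611  2.1665  0.8268 -0.7997]
shift(units, tool axes now) [ 0.485  -0.0296  0.4926]
turn units [-0.0038  0.0207 -0.0034]
moved 0.02147009112823539 (np.float64(0.8304335215547543), 10, np.float64(0.0001955897956468305)) draw 0.0049036126829896665 Fx [np.float64(5.34844745982389), np.float64(5.66507968162473), np.float64(6.011049943229034), np.float64(5.386478528690251)]
```

Emit:
servo_tool(motion=[[[0.05,0,0.05],[0,0,0],1],[[0.05,0,0.05],[0,0,0],1],[[0.04,0,0.04],[0,0,0],1],[[0.04,0,0.04],[0,0,0],1],[[0,0,0],[0,0,0],1],[[0,0,0],[0,0,0],1]])

```text
time_s: 25.82
tool_pos: [0.6727, 0.0719, 0.0763]
orientation: [0.924, 0.017, 0.381, -0.04]
wrist_force: [0.6, 2.1, 6.9]
finger_gap: 0.152
```

```bash
python3 - <<'E'
from h import *
p,R=go(np.array([.673,.071,.09])+tx*.019,Rt)
F=[]
for i in range(4):
    F.append(read_state()["wrist_force"]@ex); im=camera("top")
cv2.imwrite("pics/raw_t15.png",cv2.cvtColor(im,cv2.COLOR_RGB2BGR))
print("moved",.67855-p@ex, rear("t15"),"draw",.67855-p@ex-(.8470-rear("t15")[0]),"Fx",F)
E
```

```text
t 25.825 p [0.6727 0.0719 0.0763] F [0.5671 2.1301 6.9309] gap 0.15200125376396473 q [ 0.2061  0.6756 -0.7389  2.2456  2.164   0.8158 -0.7862]
shift(units, tool axes now) [ 0.3191 -0.0298  0.3314]
turn units [-0.      0.0171 -0.004 ]
moved 0.014530613459659225 (np.float64(0.8322322717966659), 10, np.float64(0.0002754255848607311)) draw -0.00023711474367482666 Fx [np.float64(0.3811978632011731), np.float64(0.8018088017849283), np.float64(0.7950258020406753), np.float64(-0.37358031072716347)]
```

Emit:
servo_tool(motion=[[[-0.03,0,0.03],[0,0,0],1],[[0,0,0],[0,0,0],1],[[0,0,0],[0,0,0],-0.5],[[0,0,0],[0,0,0],-1],[[0,0,0],[0,0,0],-1],[[0,0,0],[0,0,0],-1],[[0,0,0],[0,0,0],-1],[[0,0,0],[0,0,0],-1],[[0,0,0],[0,0,0],-1],[[0,0,0],[0,0,0],-1]])

```text
time_s: 27.28
tool_pos: [0.6715, 0.072, 0.0759]
orientation: [0.923, 0.017, 0.383, -0.039]
wrist_force: [-0.1, -0.5, 0.0]
finger_gap: 0.967
```

Emit:
servo_tool(motion=[[[-0.3,0,0],[0,0,0],-1],[[-0.8,0,0],[0,0,0],-1],[[-1,0,0],[0,0,0],-1],[[-1,0,0],[0,0,0],-1],[[-1,0,0],[0,0,0],-1],[[-1,0,0],[0,0,0],-1],[[-0.8,0,0.6],[0,0,0],-1],[[-0.8,0,0.6],[0,0,0],-1],[[0,0,0],[0,0,0],-1]])

```text
time_s: 28.4
tool_pos: [0.5557, 0.0825, 0.2468]
orientation: [0.924, 0.017, 0.38, -0.039]
wrist_force: [-0.4, -0.9, 0.9]
finger_gap: 0.999
```

```bash
python3 - <<'E'
from h import *
p,R=go([.5,.08,.24],Rt)
snap("top","t16",(180,110,400,310),3,1.8); snap("scene","s16")
print(rear("t16"))
im=cv2.imread("pics/raw_t16.png").astype(float); pts=[]
for v in range(258,296):
    row=im[v,218:242]; s=row.max(1)-row.min(1); m=(s<22)&(row.mean(1)>75)
    if m.sum()>3: pts.append((218+np.nonzero(m)[0].mean(),v))
W=np.array([onz("top",q,.097)[:2] for q in pts]); k=np.polyfit(W[:,0],W[:,1],1); print(len(pts),"keeper dir",np.degrees(np.arctan(k[0])))
E
```

```text
t 28.4 p [0.5557 0.0825 0.2468] F [-0.4257 -0.8762  0.8674] gap 0.999050332850341 q [ 0.2596  0.1181 -0.8057  2.3279  1.5345  0.4952 -0.3706]
shift(units, tool axes now) [-1.1514 -0.2399 -1.4585]
turn units [ 0.0009  0.028  -0.0098]
(np.float64(0.8314929023018311), 10, np.float64(0.00031534919385073194))
38 keeper dir -6.08068374879139
```

View pics/t16.png

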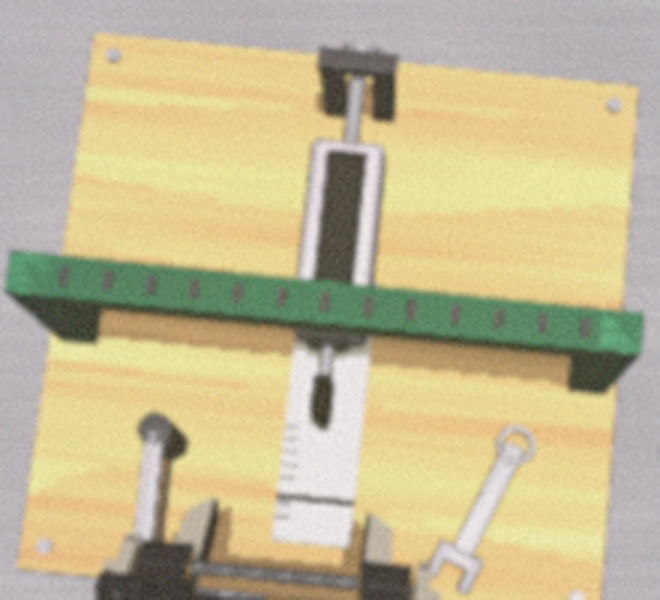

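View pics/s16.png

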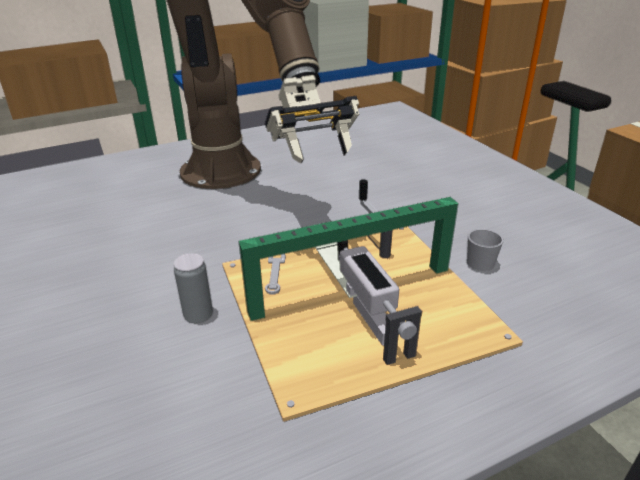

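The tab is back home: its front-to-line gap is 69 px against 70 px at the start. The gripper hides part of the keeper, so I'll step aside to check it.

Emit:
servo_tool(motion=[[[-0.5,-0.8,0.5],[0,0,0],-1],[[-0.5,-1,0.5],[0,0,0],-1],[[-0.5,-1,0.3],[0,0,0],-1],[[-0.5,-1,0],[0,0,0],-1],[[-0.5,-1,0],[0,0,0],-1],[[-0.5,-1,0],[0,0,0],-1],[[0,0,0],[0,0,0],-1],[[0,0,0],[0,0,0],-1]])

```text
time_s: 29.5
tool_pos: [0.514, -0.0568, 0.3153]
orientation: [0.919, 0.013, 0.392, -0.042]
wrist_force: [0.3, -0.2, -0.4]
finger_gap: 1.0
```

```bash
python3 - <<'E'
from h import *
p,R=go([.5,.08,.24],Rt)
snap("top","t17",(180,110,400,310),3,1.8); snap("scene","s17",(310,150,450,270),5)
for n in("t5","t17"):
  im=cv2.imread(f"pics/raw_{n}.png").astype(float); pts=[]
  for v in range(259,299):
    row=im[v,218:242]; s=row.max(1)-row.min(1); m=(s<22)&(row.mean(1)>75)
    if m.sum()>3: pts.append((218+np.nonzero(m)[0].mean(),v))
  W=np.array([onz("top",q,.097)[:2] for q in pts]); k=np.polyfit(W[:,0],W[:,1],1); print(n,len(pts),"keeper dir",np.degrees(np.arctan(k[0])),np.polyval(k,.6318))
# board mark line from t2/raw initial: dark pixels
im=cv2.imread("pics/top0.png").astype(float).mean(2); pts=[]
for v in range(264,302):
    seg=im[v,226:244]; w=np.clip(np.median(seg)-12-seg,0,None)
    if w.sum()>5: pts.append((226+(w*np.arange(18)).sum()/w.sum(),v))
W=np.array([onz("top",q,.012)[:2] for q in pts]); k=np.polyfit(W[:,0],W[:,1],1); print("mark",len(pts),np.degrees(np.arctan(k[0])))
E
```

```text
t 29.5 p [ 0.514  -0.0568  0.3153] F [ 0.2549 -0.197  -0.42  ] gap 1.000412247225153 q [ 0.188  -0.163  -0.2254  2.3277  0.2931  0.2227  1.1771]
shift(units, tool axes now) [ 1.1869  4.524  -2.3348]
turn units [ 0.0341 -0.1329  0.0432]
t5 40 keeper dir -3.6985938355309047 0.19463187274988286
t17 40 keeper dir -3.801099141769915 0.19452803227461998
mark 38 -4.640040374910024
```

View pics/t17.png

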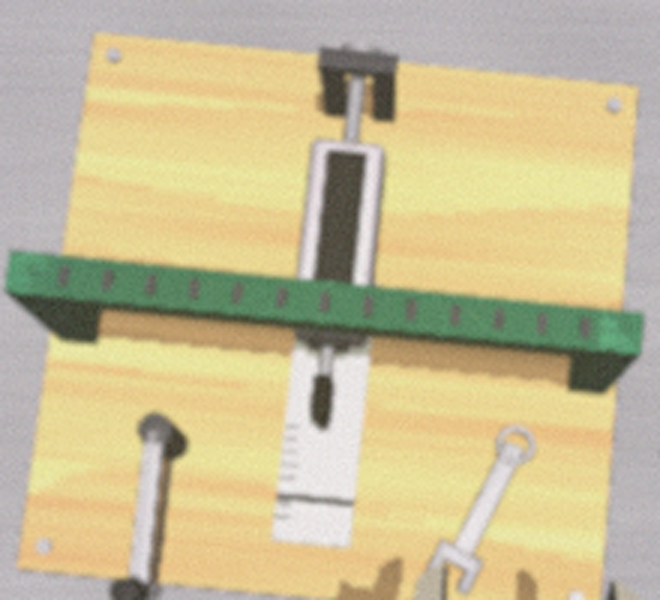

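View pics/s17.png

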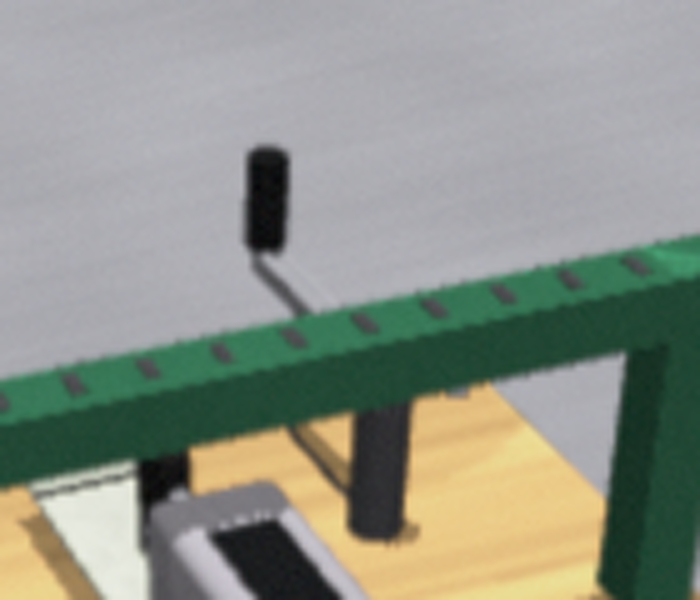

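The keeper reads -3.8° against about -4.9° for square, so it is within roughly 1° and hasn't moved since I let go of it. The tab is home and the robot touches nothing.

```bash
python3 - <<'E'
from cell import *
print(close_job())
E
```

```text
the job is handed in; nothing more can be done
None
```

The pull gauge check is done and handed in at about 29.6 s of the 66 s allowed. The interface gave no verdict.

- **Keeper:** I gripped its knob and swung it to the robot's side. The last top view puts the arm about 1° (0.02 rad) short of square, and it hadn't moved since I let go of it.
- **Draw:** The tab moved 71.4 mm and the housing took up 16.4 mm of slack, so the tab was drawn 55.0 mm. The mean pull was 14.39 N, against 14.4 N expected on the line, and the camera showed the pointer on the line.
- **Hold:** I held it there for more than 3 s.
- **Return:** I eased the tab back at no more than about 35 mm/s until the spring force was gone (draw -0.2 mm), then let go. The last picture shows it at home.
- **Housing:** It ended about 15 mm nearer the robot than it started, because the pull took up the slack and I only pushed it back a little.
- **Other objects:** The can, spanner and tin looked unmoved, and the gripper was clear of everything at the end.

Two checks were less certain than the rest:
- **Force readings:** Single readings scattered by about ±0.5 N, so I relied on the mean.
- **Pointer image:** The camera alone could not place the pointer tip closer than about 2 mm, because the height of its foot above the plate is unknown.

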